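# Set up the label-roll stand and hold it upright

## Task

The folding label-roll stand is parked, leaning back on its rests with its prop leg locked up for transport. Slide the black lock knob away from the leg's pivot to its end stop, flip the leg down past the centre of its spring until it snaps fully down, and only then raise the frame by its padded top bar until it stands upright. The star knob that clamps the hinge is not fitted yet, so finish still gripping the bar and holding the frame upright and still, resting neither on its leg nor on its rear rests; leave everything else on the bench where it lies.

Things in the scene. Friction and masses are not known exactly. Their poses are not given: they have to be found in the camera images.
- roll_stand: Label-roll stand: grey base plate 170 x 290 x 8 mm, screwed to the bench. Origin on the bench under the middle of the frame's hinge; x points to the back (front plate, leg and lock are on the front, -x side), y to the left seen from the front, z up. The hinge axis runs along y, 35 mm above the bench. The plate reaches 70 mm to the front and 100 mm to the back.
- roll_frame (a joint): Tilt of the frame about its hinge, rad: 0 parked, leaning back 0.28 on two rubber rests; 0.28 upright; at about 0.36 the lowered leg's foot meets its pad. Swings freely, tips when let go. Upside-down U of 14 mm tube, 224 mm wide, 0.8 to 1.1 kg, with a label roll (68 mm across, 52 mm wide) on a spindle 202 mm above the hinge. Raising it takes 1 to 3 N at the top bar.
- top_bar (a point): Middle of the black padded grip on the frame's top bar: 22 mm thick, 120 mm long along the stand's y. When upright it is 272 mm above and 25 mm behind the hinge axis. This point is 36 mm above the roll's top. Its axes are the frame's: z points up along the frame and is vertical when it is upright.
- prop_leg (a joint): Angle of the prop leg (kickstand), rad: 0 folded, level along the front plate, foot to the stand's right (-y); 1.75 fully down on its stop. A spring pulls it up below about 0.75 and snaps it down beyond; pushing it takes up to 5 N at the toe tab. The lock's lip holds its foot up until the lock has slid about 20 mm.
- leg_pivot (a point): Middle of the leg's pivot boss (30 mm across), left on the front plate. The leg is a 12 mm rod with an 18 mm rubber foot, 146 mm long. Axes fixed to the leg: x = pivot axis (points back), -y along the leg to its foot, z = its upper side when folded; it turns about +x. Its plane is tipped 0.10 rad to the frame: at the parked lean the leg comes forward 0.40 mm per mm down.
- toe_tab (a point): Middle of the upper face of the orange toe tab on the prop leg, 30 mm (forward from the rod) x 26 mm (along the leg) x 6 mm thick, 98 mm from the pivot along the leg: the place to push the leg down. Same axes as leg_pivot.
- leg_lock (a joint): Travel of the transport lock, m: 0 to 0.008 at the start, 0.032 at its end stop; it moves towards the stand's right (-y), stays where it is left and takes about 2 N.
- lock_knob (a point): Middle of the black ribbed lock knob: a cylinder 18 mm across and 26 mm long that stands out forward from the front plate; 36 mm from the plate, 43 mm above the folded leg. Clear space on its left and right for fingers.

How it is judged:
By the outcome, as a careful person would: the job done as asked, in the order asked, and still so for the second after the job is handed in, while the arm keeps its last pose, push and grip.
It also fails if it takes over 58 s, if anything falls off the work surface, if the arm or the gripper's body presses on something with over 40 N, if the wrist force passes 120 N, or if a joint passes its speed limit or range.

## Robot

A 6-joint arm with a two-finger parallel gripper is mounted at the origin on a cart in front of the work surface, level with it; the furniture and walls round the work are solid. World frame = base frame: x ahead of the robot, y to its left, z up, the work surface at z = 0. Lengths are in m, angles in rad, forces in N, time in s.
With the tool pointing down it reaches from about 0.15 to 0.775 m from the base axis. Payload 6.1 kg.
Tool frame: the origin (TCP) lies between the finger pads; the fingertips stand 11 mm ahead of it and the grasp point (between the pads) lies 8 mm behind it (tip_extent is the distance from the TCP to the fingertips, in m); x points along the fingers, y is the direction in which the jaws open and shut, and the axes are right-handed (so a half turn about x gives the same grasp; the last joint's range is limited). The gripper opens to 85 mm and grips with 20 to 120 N. Pads are 22 mm wide; open, the fingers measure 114 mm over their backs; the gripper's body (76 mm by 85 mm) begins 54 mm behind the grasp point. The pads swing forward as they close: fully open they stand 13 mm farther back than shut.
Start: joints at [-1.306, 0.126, -0.04, 1.405, 0, 1.571], TCP at [0.137, -0.507, 0.242] pointing down, gripper open.
Joint ranges: [-2.72, 2.72], [-0.95, 1.95], [-1.27, 1.35], [-1.78, 2.02], [-1.46, 1.47], [-3.14, 3.14]. Speed limits (rad/s): [2.39, 2.39, 3.01, 3.14, 3.14, 3.14].

## Interface

Orientations are given as a unit quaternion [w, x, y, z].
In Python, from plant import * gives the robot as it stands.
- The arm moves only by the tool carry_out, never from a script. Its argument "deltas" is a list that holds one entry, the list of rows, each a list of 7 numbers: the turn, a rotation vector about the tool's x, y, z in degrees, then the shift along the tool's x, y, z in m, then the opening, from 0 (shut) to 1 (fully open). A call has 1 to 20 rows; each row shifts and turns the pose as measured when the row begins, along the tool's axes as they then stand; what a row does not reach is not made up. A row lasts 1/12 s, in which the tool goes at most 41.7 mm and 7.16 degrees, less where a joint would pass 70% of its speed; a pose out of reach is approached as far as the arm can. A call with a gripper value outside its range is refused whole. The fingers move at their own pace and stop on an object; "force" is the grip in N (left out, the last holds). Time passes only in rows, so rows that do not move let the fingers close. It gives the time, the measured TCP pose, the force and the opening at its end, in the units of the state.
- read_state(): the state, without advancing time (a new reading comes with each control period).
- get_image(name): name is "scene" or "top" or "wrist"; returns a dict with "img" (384x512x3 uint8, blue, green, red), "intrinsics" (3x3 intrinsics, pixels), "origin" and "rotation" of the camera in the world; the wrist camera has in their place "hand_eye" (4x4, takes a point from camera to tool coordinates, whose origin is the TCP and whose axes are the tool frame's). Camera axes: x right, y up, looking along -z (the intrinsics and any distortion apply to the point x, -y, -z); pixel columns grow to the right and rows downward; lengths in m; the calibration is good to about 2 mm. A picture is of the moment at which its call begins: read the wrist's pose just before it. There is no depth.
- hand_in(): hands the job in, once; it reports no verdict.
The state is a dict: "clock": time; "joint_positions": joint angles; "qd": joint speeds; "joint_efforts": joint torques, N m; "eef_pos": TCP position; "tcp_rot": TCP orientation; "contact_force": force on the tool from outside, world axes, zero at the start; "wrist_torque": the same for the moment, N m; "width": finger opening in m.
Only numpy, scipy, OpenCV 4.12 (cv2) and the standard library are available. Lean on these libraries where they do the work, as an engineer would, in place of code of your own. Each camera call takes 0.05 s, during which the arm holds its last target. There are 200 camera calls.

## Working session

There is one attempt and no reset: what is moved stays moved. The work goes in short steps, Python scripts to look and compute and a tool call to move; the robot and the scene stay as the last step left them, time stands still between calls to the robot, and variables do not carry over. Pictures are saved under pics/ and viewed, about 8 in all and at most 12, crops included, and the job is handed in when it is done.

Besides the shell and the picture viewer there is one more tool, called after "Call:" as name(argument=value, ...) on one line, values as JSON. carry_out: Moves the arm, as the interface text tells. Its arguments: {"type":"object","properties":{"deltas":{"type":"array","items":{"type":"array","items":{"type":"array","items":{"type":"number"}}}},"force":{"type":"number"}},"required":["deltas"]}

```bash
ls; mkdir -p pics
python3 - <<'E'
from plant import *
import cv2, numpy as np
s=read_state(); print({k:np.round(v,3) for k,v in s.items()})
for n in("scene","top"):
    d=get_image(n); cv2.imwrite(f"pics/{n}0.png",d["img"]); np.savez(f"{n}0.npz",**{k:np.array(v) for k,v in d.items()})
    print(n,np.round(d["intrinsics"],1).tolist(),np.round(d["origin"],3),np.round(d["rotation"],3).tolist(),[k for k in d])
a=cv2.imread("pics/scene0.png");b=cv2.imread("pics/top0.png")
cv2.imwrite("pics/both.png",cv2.resize(np.vstack([a,b]),None,fx=.78,fy=.78))
E
```

```text
pics
{'clock': np.float64(0.0), 'joint_positions': array([-1.306,  0.126, -0.041,  1.405, -0.   ,  1.571]), 'qd': array([-0.001,  0.001,  0.   ,  0.001, -0.   ,  0.002]), 'joint_efforts': array([-2.0000e-03, -4.3591e+01,  3.5293e+01,  1.7000e-02,  0.0000e+00,
       -0.0000e+00]), 'eef_pos': array([ 0.137, -0.506,  0.242]), 'tcp_rot': array([-0.093, -0.701, -0.094,  0.701]), 'contact_force': array([0.67 , 0.246, 0.459]), 'wrist_torque': array([0.035, 0.008, 0.01 ]), 'width': np.float64(0.086)}
scene [[383.5, 0.0, 250.2], [0.0, 383.5, 194.1], [0.0, 0.0, 1.0]] [ 0.169 -0.381  0.815] [0.863, 0.333, -0.129, -0.357] ['img', 'intrinsics', 'origin', 'rotation']
top [[391.2, 0.0, 257.0], [0.0, 391.2, 180.3], [0.0, 0.0, 1.0]] [0.496 0.031 1.036] [0.709, 0.036, -0.039, -0.704] ['img', 'intrinsics', 'origin', 'rotation']
```

View pics/scene0.png

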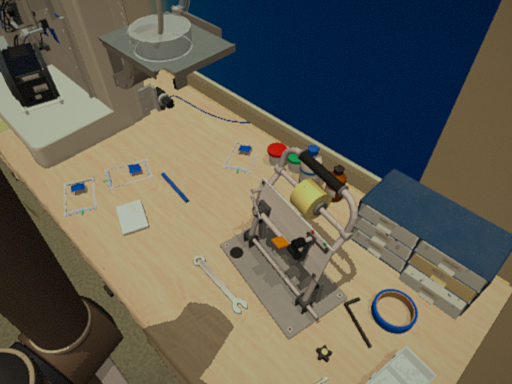

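View pics/top0.png

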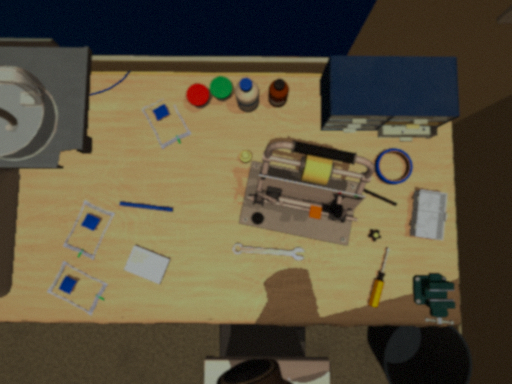

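The scene view shows the stand near (295,240), with the orange tab at (280,242), the knob at (297,248) and the bar at (322,172). In the top view the tab is at (316,212), the knob at about (335,211) and the bar from (292,147) to (354,157). I'll zoom both crops for accurate pixels.

```bash
cat > h.py <<'E'
from plant import *
import cv2, numpy as np
from scipy.spatial.transform import Rotation as R
def rot(q): return R.from_quat(q,scalar_first=True).as_matrix()
def ray(K,o,M,uv):
    u,v=uv; d=np.linalg.inv(K)@[u,v,1]; d=M@np.array([d[0],-d[1],-d[2]]); return np.array(o,float),d/np.linalg.norm(d)
def tri(rays):
    A=sum(np.eye(3)-np.outer(d,d) for o,d in rays); b=sum((np.eye(3)-np.outer(d,d))@o for o,d in rays)
    p=np.linalg.solve(A,b); return p,[float(np.linalg.norm((np.eye(3)-np.outer(d,d))@(p-o))*1e3) for o,d in rays]
def onz(r,z): o,d=r; return o+d*(z-o[2])/d[2]
def fixed(n):
    d=np.load(n+"0.npz"); return d["intrinsics"],d["origin"],rot(d["rotation"])
def proj(K,o,M,p):
    c=M.T@(np.array(p)-o); return (K@[c[0]/-c[2],c[1]/c[2],1])[:2]
def wristcam(name):
    s=read_state(); d=get_image("wrist"); cv2.imwrite(f"pics/{name}.png",d["img"])
    T=np.eye(4);T[:3,:3]=rot(s["tcp_rot"]);T[:3,3]=s["eef_pos"];T=T@np.array(d["hand_eye"])
    np.savez(name+".npz",K=d["intrinsics"],o=T[:3,3],M=T[:3,:3])
def wr(name):
    d=np.load(name+".npz"); return d["K"],d["o"],d["M"]
E
python3 - <<'E'
import cv2,numpy as np
a=cv2.imread("pics/scene0.png")[135:335,215:365];b=cv2.imread("pics/top0.png")[130:250,230:380]
cv2.imwrite("pics/c1.png",np.hstack([cv2.resize(a,None,fx=3,fy=3,interpolation=2)[:600],cv2.copyMakeBorder(cv2.resize(b,None,fx=2.3,fy=2.3,interpolation=2),0,600-276,0,0,0)]))
for n in("scene0","top0"):
    i=cv2.imread(f"pics/{n}.png");h=cv2.cvtColor(i,cv2.COLOR_BGR2HSV)
    for nm,lo,hi in(("orange",(5,190,120),(16,255,255)),("yellow",(20,80,80),(32,255,255))):
        m=cv2.inRange(h,lo,hi);k,l,st,c=cv2.connectedComponentsWithStats(m)
        print(n,nm,[(np.round(c[j],1).tolist(),st[j].tolist()) for j in range(1,k) if st[j,4]>30 and c[j][0]>200])
E
```

```text
scene0 orange []
scene0 yellow [([499.3, 32.0], [494, 14, 15, 30, 94]), ([486.4, 49.0], [479, 42, 16, 17, 50]), ([501.0, 56.9], [493, 43, 19, 29, 148]), ([216.3, 100.9], [143, 69, 171, 80, 1467]), ([474.9, 78.3], [469, 69, 12, 24, 53]), ([500.6, 85.0], [493, 79, 16, 11, 36]), ([465.7, 103.1], [458, 94, 19, 22, 86]), ([496.1, 100.2], [491, 95, 11, 12, 35]), ([207.7, 238.3], [35, 97, 372, 287, 21359]), ([451.4, 144.0], [440, 115, 24, 54, 285]), ([489.5, 133.9], [481, 121, 19, 27, 93]), ([504.6, 133.3], [499, 124, 13, 17, 32]), ([465.6, 132.5], [460, 128, 12, 9, 31]), ([474.0, 138.8], [466, 132, 15, 15, 48]), ([498.6, 145.8], [492, 139, 17, 15, 52]), ([467.2, 147.5], [459, 143, 19, 9, 40]), ([348.2, 167.6], [319, 147, 60, 43, 313]), ([503.1, 163.7], [498, 157, 10, 12, 32]), ([478.5, 164.7], [470, 158, 17, 12, 39]), ([460.5, 175.2], [456, 170, 11, 11, 41]), ([437.5, 176.8], [430, 172, 16, 12, 58]), ([310.4, 199.9], [273, 175, 77, 57, 1445]), ([446.6, 186.0], [441, 178, 11, 15, 37]), ([355.2, 190.9], [346, 182, 20, 20, 124]), ([504.9, 189.2], [500, 184, 12, 15, 36]), ([444.4, 323.3], [341, 242, 171, 142, 5395]), ([340.8, 262.3], [331, 253, 20, 20, 145]), ([443.7, 278.5], [409, 253, 67, 50, 730]), ([332.1, 272.4], [324, 262, 18, 21, 150]), ([392.5, 309.9], [378, 297, 30, 29, 436]), ([281.9, 349.2], [269, 338, 29, 24, 133]), ([225.4, 370.8], [203, 345, 52, 39, 799])]
top0 orange [([315.0, 211.8], [309, 206, 13, 13, 126])]
top0 yellow [([254.8, 61.5], [205, 61, 98, 2, 168]), ([219.3, 209.0], [0, 71, 460, 250, 61739]), ([262.8, 86.7], [257, 83, 13, 10, 49]), ([249.6, 94.8], [242, 87, 13, 13, 31]), ([410.0, 124.8], [398, 121, 22, 8, 95]), ([285.0, 149.8], [278, 148, 14, 5, 45]), ([318.3, 169.8], [302, 155, 40, 30, 768]), ([391.2, 166.6], [381, 154, 21, 26, 421]), ([282.6, 164.9], [270, 161, 26, 9, 114]), ([357.4, 168.0], [348, 163, 20, 11, 144]), ([352.2, 179.2], [345, 176, 15, 7, 62]), ([244.6, 180.9], [242, 178, 7, 8, 35])]
```

View pics/c1.png

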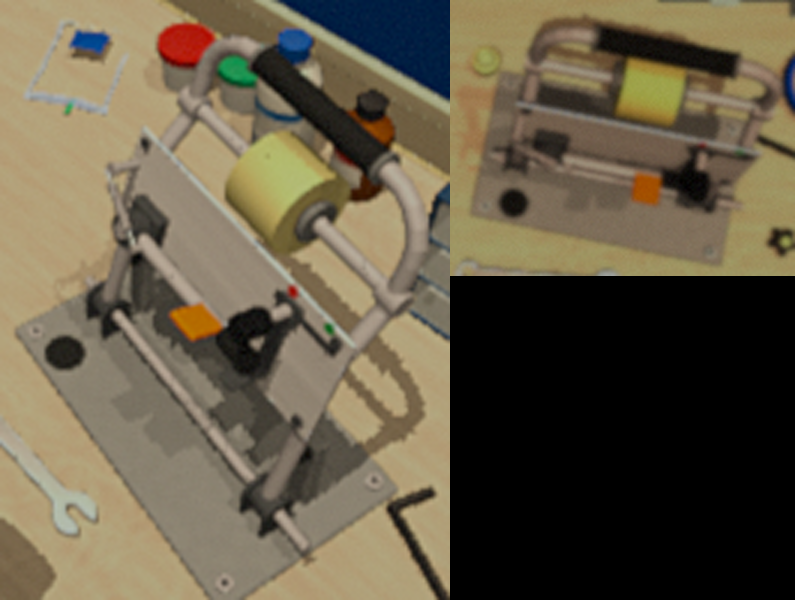

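Crop seen: bar, roll, orange tab, and the black knob with the foot behind it at crop (245,335). Red and green marks sit on the lock slot. Now I'll triangulate.

Run:
```python
from h import *
S=fixed("scene");T=fixed("top")
s=lambda x,y:ray(*S,(215+x/3,135+y/3)); t=lambda x,y:ray(*T,(230+(x-450)/2.3,130+y/2.3))
P={}
for n,a,b in(("barL",(262,57),(597,38)),("barR",(382,167),(738,65)),("tab",(196,323),(647,189)),("knobtip?",(240,330),(690,185)),("red",(293,291),(702,147)),("green",(330,328),(740,153)),("boss",(143,230),(549,145)),("rollc",(290,190),(652,92))):
    p,e=tri([s(*a),t(*b)]);P[n]=p;print(n,np.round(p,3),np.round(e,1))
for n,r in(("FL",s(20,330)),("BR",s(397,490)),("pad",s(66,352)),("tFL",t(472,212)),("tFR",t(722,263)),("tpad",t(513,203)),("tBL",t(504,72))):print(n,np.round(onz(r,.008),3))
d=P["barL"]-P["barR"];print(np.linalg.norm(d),np.arctan2(-d[0],d[1]))
```

```text
barL [ 0.641 -0.041  0.294] [1.1 1.1]
barR [ 0.618 -0.158  0.293] [2.5 2.5]
tab [ 0.518 -0.101  0.17 ] [1.2 1.2]
knobtip? [ 0.521 -0.137  0.196] [2.1 2.1]
red [ 0.557 -0.146  0.213] [0. 0.]
green [ 0.551 -0.181  0.212] [0.3 0.3]
boss [ 0.562 -0.008  0.152] [0.5 0.5]
rollc [ 0.606 -0.099  0.233] [1.6 1.6]
FL [0.496 0.071 0.008]
BR [ 0.6   -0.239  0.008]
pad [0.508 0.027 0.008]
tFL [0.496 0.072 0.008]
tFR [ 0.441 -0.211  0.008]
tpad [0.507 0.026 0.008]
tBL [0.657 0.037 0.008]
0.11903501545708874 -0.19293964160806243
```

```bash
cat >> h.py <<'E'
YAW=-0.193; O=np.array([.535,-.082,0])
Rs=R.from_euler('z',YAW).as_matrix()   # stand axes in world
def W(p): return O+Rs@np.array(p)
def Sd(p): return Rs.T@(np.array(p)-O)
def tool(xdir,ydir):   # stand-frame directions -> world tool matrix
    x=Rs@np.array(xdir,float);x/=np.linalg.norm(x);y=Rs@np.array(ydir,float);y-=x*(x@y);y/=np.linalg.norm(y)
    return np.c_[x,y,np.cross(x,y)]
def go(p,M):
    s=read_state();C=rot(s["tcp_rot"]);v=R.from_matrix(C.T@M).as_rotvec(degrees=True)
    print("tcp",np.round(s["eef_pos"],4),"stand",np.round(Sd(s["eef_pos"]),4),"turn(tool)",np.round(v,2),"shift after turn",np.round(M.T@(np.array(p)-s["eef_pos"]),4),"shift before turn",np.round(C.T@(np.array(p)-s["eef_pos"]),4),"F",np.round(s["contact_force"],1),"w",round(float(s["width"]),4),"t",round(float(s["clock"]),2))
E
python3 - <<'E'
from h import *
d=get_image("wrist");print(np.round(d["hand_eye"],3))
print(rot(read_state()["tcp_rot"]).round(2))
for n,p in(("tab",[.518,-.101,.17]),("knob",[.521,-.137,.196]),("boss",[.562,-.008,.152]),("bar",[.63,-.1,.294])):print(n,Sd(p).round(3))
for s in(1,-1): go([.49,-.13,.34],tool([0,0,-1],[0,s,0]))
E
```

```text
[[ 0.     0.304 -0.953 -0.133]
 [ 1.     0.     0.     0.001]
 [ 0.001 -0.953 -0.304 -0.078]
 [ 0.     0.     0.     1.   ]]
[[-0.    0.26 -0.97]
 [ 0.   -0.97 -0.26]
 [-1.   -0.    0.  ]]
tab [-0.013 -0.022  0.17 ]
knob [-0.003 -0.057  0.196]
boss [0.012 0.078 0.152]
bar [0.097 0.001 0.294]
tcp [ 0.1373 -0.5064  0.2417] stand [-0.3089 -0.4928  0.2417] turn(tool) [-1.5377e+02 -9.0000e-02  2.0000e-02] shift after turn [-0.0983  0.4371  0.2739] shift before turn [-0.098  -0.2711 -0.4389] F [-0.3 -0.6  0.3] w 0.0853 t 0.15
tcp [ 0.1373 -0.5064  0.2417] stand [-0.3089 -0.4928  0.2417] turn(tool) [2.623e+01 2.000e-02 7.000e-02] shift after turn [-0.0983 -0.4371 -0.2739] shift before turn [-0.098  -0.2711 -0.4389] F [-0.3 -0.6  0.3] w 0.0853 t 0.15
```

Call:
carry_out(deltas=[[[0, 0, 0, -0.005, -0.0136, -0.022, 1], [0, 0, 0, -0.005, -0.0136, -0.022, 1], [0, 0, 0, -0.005, -0.0136, -0.022, 1], [0, 0, 0, -0.005, -0.0136, -0.022, 1], [0, 0, 0, -0.005, -0.0136, -0.022, 1], [0, 0, 0, -0.005, -0.0136, -0.022, 1], [0, 0, 0, -0.005, -0.0136, -0.022, 1], [0, 0, 0, -0.005, -0.0136, -0.022, 1], [0, 0, 0, -0.005, -0.0136, -0.022, 1], [0, 0, 0, -0.005, -0.0136, -0.022, 1], [0, 0, 0, -0.005, -0.0136, -0.022, 1], [0, 0, 0, -0.005, -0.0136, -0.022, 1], [0, 0, 0, -0.005, -0.0136, -0.022, 1], [0, 0, 0, -0.005, -0.0136, -0.022, 1], [0, 0, 0, -0.005, -0.0136, -0.022, 1], [0, 0, 0, -0.005, -0.0136, -0.022, 1], [0, 0, 0, -0.005, -0.0136, -0.022, 1], [0, 0, 0, -0.005, -0.0136, -0.022, 1], [0, 0, 0, -0.005, -0.0136, -0.022, 1], [0, 0, 0, -0.005, -0.0136, -0.022, 1]]])

```text
clock: 1.82
eef_pos: [0.5028, -0.1132, 0.3404]
tcp_rot: [-0.086, -0.699, -0.094, 0.704]
contact_force: [0.6, 0.4, -0.0]
width: 0.0852
```

Call:
carry_out(deltas=[[[-7.1, 0, 0, 0, 0, 0, 0.6], [-7.1, 0, 0, 0, 0, 0, 0.6], [-7.1, 0, 0, 0, 0, 0, 0.6], [-7.1, 0, 0, 0, 0, 0, 0.6], [-7.1, 0, 0, 0, 0, 0, 0.6], [-7.1, 0, 0, 0, 0, 0, 0.6], [-7.1, 0, 0, 0, 0, 0, 0.6], [-7.1, 0, 0, 0, 0, 0, 0.6], [-7.1, 0, 0, 0, 0, 0, 0.6], [-7.1, 0, 0, 0, 0, 0, 0.6], [-7.1, 0, 0, 0, 0, 0, 0.6], [-7.1, 0, 0, 0, 0, 0, 0.6], [-7.1, 0, 0, 0, 0, 0, 0.6], [-7.1, 0, 0, 0, 0, 0, 0.6], [-7.1, 0, 0, 0, 0, 0, 0.6], [-7.1, 0, 0, 0, 0, 0, 0.6], [-7.1, 0, 0, 0, 0, 0, 0.6], [-7.1, 0, 0, 0, 0, 0, 0.6], [-7.1, 0, 0, 0, 0, 0, 0.6], [-7.1, 0, 0, 0, 0, 0, 0.6]]])

```text
clock: 3.48
eef_pos: [0.506, -0.1072, 0.3331]
tcp_rot: [0.686, 0.137, 0.702, -0.131]
contact_force: [0.2, 0.9, 0.2]
width: 0.0512
```

Run:
```python
from h import *
print(read_state()["joint_positions"].round(2))
go(W([-.03,-.05,.34]),tool([0,0,-1],[0,1,0]))
wristcam("w1")
```

```text
[-0.21  0.15  0.19  1.63  0.01  0.17]
tcp [ 0.506  -0.1072  0.3331] stand [-0.0236 -0.0303  0.3331] turn(tool) [-10.8   -1.37  -0.41] shift after turn [-0.0069 -0.0197 -0.0064] shift before turn [-0.0069 -0.0205 -0.0027] F [0.2 0.9 0.2] w 0.0512 t 3.48
```

View pics/w1.png

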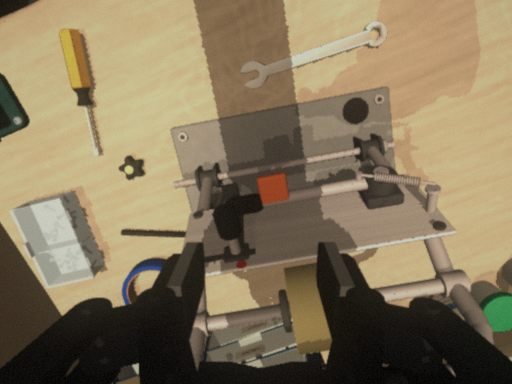

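Wrist view: tab at (273,188), red mark at (241,264). The knob and foot form a black L near (230,210). I'll zoom there.

Run:
```python
from h import *
i=cv2.imread("pics/w1.png")[160:280,180:320]
i=np.clip((i/255.)**.5*255,0,255).astype('uint8')
cv2.imwrite("pics/c2.png",cv2.resize(i,None,fx=5,fy=5,interpolation=2))
```

```text
(no output)
```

View pics/c2.png

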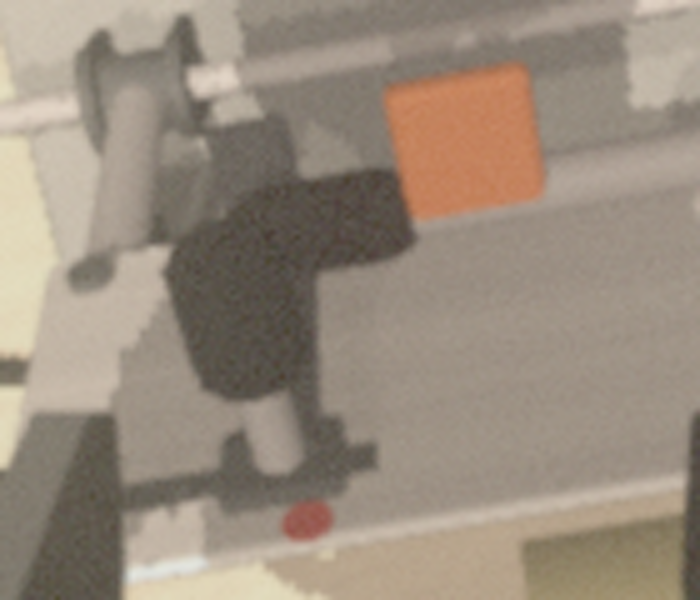

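Run:
```python
from h import *
S=fixed("scene");T=fixed("top");V=wr("w1")
s=lambda x,y:ray(*S,(215+x/3,135+y/3)); t=lambda x,y:ray(*T,(230+(x-450)/2.3,130+y/2.3));w=lambda x,y:ray(*V,(180+x/5,160+y/5))
for n,rs in(("knob",[w(235,300),s(252,325)]),("knob3",[w(235,300),s(252,325),t(692,178)]),("tab",[w(465,142),s(196,323),t(647,189)]),("red",[w(307,520),s(293,291),t(702,147)]),("pinbase",[w(280,462),s(292,308)])):
    p,e=tri(rs);print(n,p.round(4),Sd(p).round(4),np.round(e,1))
p,_=tri([w(235,300),s(252,325)])
go(p+[0,0,.008],tool([0,0,-1],[0,1,0]))
go(p+[0,0,.008],tool([np.sin(.28),0,-np.cos(.28)],[0,1,0]))
```

```text
knob [ 0.5218 -0.1423  0.2064] [-0.0014 -0.0617  0.2064] [0. 0.]
knob3 [ 0.5262 -0.141   0.1995] [ 0.0027 -0.0596  0.1995] [3.7 1.5 3.2]
tab [ 0.5192 -0.1008  0.1706] [-0.0119 -0.0215  0.1706] [1.8 1.9 1.1]
red [ 0.5577 -0.1458  0.213 ] [ 0.0345 -0.0583  0.213 ] [1.9 1.  1. ]
pinbase [ 0.5547 -0.1489  0.1985] [ 0.0322 -0.0619  0.1985] [0.1 0.1]
tcp [ 0.506  -0.1071  0.3331] stand [-0.0237 -0.0302  0.3331] turn(tool) [-10.48  -1.38  -0.42] shift after turn [ 0.1186 -0.0315  0.0222] shift before turn [ 0.1178 -0.0275  0.0305] F [-0.   0.5  1.2] w 0.0512 t 3.53
tcp [ 0.506  -0.1071  0.3331] stand [-0.0237 -0.0302  0.3331] turn(tool) [-10.47 -17.38   1.06] shift after turn [ 0.1201 -0.0315 -0.0114] shift before turn [ 0.1178 -0.0275  0.0305] F [-0.   0.5  1.2] w 0.0512 t 3.53
```

Call:
carry_out(deltas=[[[-5.3, -0.7, -0.2, 0, 0, 0, 0.6], [-5.2, -0.7, -0.2, 0, 0, 0, 0.6], [0, 0, 0, 0.0, -0.016, 0.009, 0.6], [0, 0, 0, 0.0, -0.016, 0.009, 0.6], [0, 0, 0, 0.02, 0, 0, 0.6], [0, 0, 0, 0.02, 0, 0, 0.6], [0, 0, 0, 0.02, 0, 0, 0.6], [0, 0, 0, 0.02, 0, 0, 0.6], [0, 0, 0, 0, 0, 0, 0.6]]])

```text
clock: 4.28
eef_pos: [0.5183, -0.1436, 0.2493]
tcp_rot: [0.704, 0.073, 0.703, -0.073]
contact_force: [0.8, -1.0, -0.9]
width: 0.0507
```

Run:
```python
from h import *
go(W([-.006,-.062,.200]),tool([0,0,-1],[0,1,0]))
```

```text
tcp [ 0.5183 -0.1436  0.2493] stand [-0.0046 -0.0637  0.2493] turn(tool) [-0.84  0.07  0.01] shift after turn [ 0.0493  0.0017 -0.0014] shift before turn [ 0.0493  0.0017 -0.0015] F [ 0.8 -1.  -0.9] w 0.0507 t 4.28
```

Call:
carry_out(deltas=[[[-0.8, 0, 0, 0.012, 0.0017, -0.0015, 0.6], [0, 0, 0, 0.013, 0, 0, 0.6], [0, 0, 0, 0.012, 0, 0, 0.6], [0, 0, 0, 0.012, 0, 0, 0.6], [0, 0, 0, 0, 0, 0, 0.1], [0, 0, 0, 0, 0, 0, 0.1], [0, 0, 0, 0, 0, 0, 0.1], [0, 0, 0, 0, 0, 0, 0.1], [0, 0, 0, 0, 0, 0, 0.1], [0, 0, 0, 0, 0, 0, 0.1]]], force=20)

```text
clock: 5.12
eef_pos: [0.5173, -0.1414, 0.203]
tcp_rot: [0.703, 0.073, 0.703, -0.073]
contact_force: [1.0, -0.7, -4.9]
width: 0.017
```

Run:
```python
from h import *
go(W([-.006,-.062,.200]),tool([0,0,-1],[0,1,0]))
wristcam("w2")
i=np.clip((cv2.imread("pics/w2.png")/255.)**.6*255,0,255).astype('uint8');cv2.imwrite("pics/w2b.png",i)
```

```text
tcp [ 0.5173 -0.1414  0.203 ] stand [-0.0059 -0.0617  0.203 ] turn(tool) [-0.77  0.01  0.  ] shift after turn [ 0.003  -0.0003 -0.0001] shift before turn [ 0.003  -0.0003 -0.0001] F [ 1.  -0.7 -4.9] w 0.017 t 5.12
```

View pics/w2b.png

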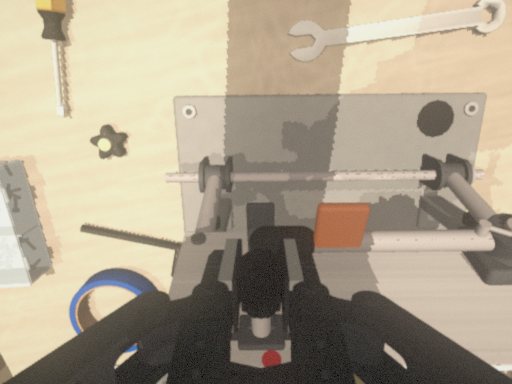

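The knob is held between the fingers (width 17 mm). Now I'll slide it right.

Call:
carry_out(deltas=[[[0, 0, 0, 0, -0.004, 0, 0.1], [0, 0, 0, 0, -0.005, 0, 0.1], [0, 0, 0, 0, -0.005, 0, 0.1], [0, 0, 0, 0, -0.005, 0, 0.1], [0, 0, 0, 0, -0.004, 0, 0.1]]])

```text
clock: 5.58
eef_pos: [0.5128, -0.1644, 0.203]
tcp_rot: [0.704, 0.073, 0.703, -0.071]
contact_force: [1.6, 1.7, -6.0]
width: 0.0171
```

Call:
carry_out(deltas=[[[0, 0, 0, 0, -0.004, 0, 0.1], [0, 0, 0, 0, -0.004, 0, 0.1]]])

```text
clock: 5.75
eef_pos: [0.5117, -0.1695, 0.203]
tcp_rot: [0.704, 0.076, 0.703, -0.067]
contact_force: [6.6, 28.2, -3.4]
width: 0.0172
```

Call:
carry_out(deltas=[[[0, 0, 0, 0, -0.004, 0, 0.1], [0, 0, 0, 0, -0.004, 0, 0.1]]])

```text
clock: 5.92
eef_pos: [0.5118, -0.1692, 0.2029]
tcp_rot: [0.705, 0.083, 0.702, -0.057]
contact_force: [4.8, 18.3, -5.1]
width: 0.017
```

Run:
```python
from h import *
go(W([-.006,-.09,.200]),tool([0,0,-1],[0,1,0]))
```

```text
tcp [ 0.5118 -0.1692  0.2029] stand [-0.006  -0.09    0.2029] turn(tool) [-0.29  0.1  -2.09] shift after turn [0.0029 0.     0.    ] shift before turn [ 0.0029 -0.0001  0.    ] F [ 4.8 18.3 -5.1] w 0.017 t 5.92
```

The knob travelled 28 mm and then met a firm stop (28 N). I'll release it and move above the tab with the fingers shut.

Call:
carry_out(deltas=[[[0, 0, 0, 0, 0, 0, 0.5], [0, 0, 0, 0, 0, 0, 0.5], [0, 0, 0, 0, 0, 0, 0.5], [0, 0, 0, 0, 0, 0, 0.5], [0, 0, 0, -0.015, 0, 0, 0.5], [0, 0, 0, -0.015, 0, 0, 0.5], [0, 0, 0, -0.015, 0, 0, 0.5], [0, 0, 0, -0.015, 0, 0, 0.5], [0, 0, 0, 0, 0.021, -0.003, 0], [0, 0, 0, 0, 0.021, -0.003, 0], [0, 0, 0, 0, 0.021, -0.003, 0], [0, 0, 0, 0, 0, 0, 0], [0, 0, 0, 0, 0, 0, 0]]])

```text
clock: 7.0
eef_pos: [0.5156, -0.1134, 0.2754]
tcp_rot: [0.71, 0.082, 0.697, -0.064]
contact_force: [-0.0, -0.5, -0.5]
width: 0.0
```

Run:
```python
from h import *
go(W([-.015,-.0275,.19]),tool([0,0,-1],[0,1,0]))
wristcam("w3");i=np.clip((cv2.imread("pics/w3.png")/255.)**.6*255,0,255).astype('uint8');cv2.imwrite("pics/w3b.png",i)
h=cv2.cvtColor(cv2.imread("pics/w3.png"),cv2.COLOR_BGR2HSV);m=cv2.inRange(h,(2,150,90),(16,255,255));k,l,st,c=cv2.connectedComponentsWithStats(m)
for j in range(1,k):
    if st[j,4]>300: print(c[j],st[j],Sd(onz(ray(*wr("w3"),c[j]),.1706)).round(4))
```

```text
tcp [ 0.5156 -0.1134  0.2754] stand [-0.013  -0.0345  0.2754] turn(tool) [-0.77  0.9  -1.54] shift after turn [ 0.0854  0.007  -0.002 ] shift before turn [ 0.0855  0.0047 -0.0034] F [-0.  -0.5 -0.5] w 0.0 t 7.0
[275.87414384 191.98116438] [ 258  176   37   34 1168] [-0.011  -0.0208  0.1706]
```

View pics/w3b.png

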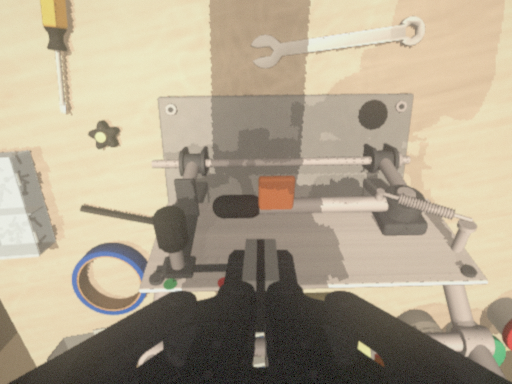

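The knob now sits at the green mark (170,283) and the foot at (237,206) is free. The tab at (276,192) agrees with my estimate. Descending.

Call:
carry_out(deltas=[[[-0.8, 0.9, -1.5, 0, 0, 0, 0], [0, 0, 0, 0.02, 0.007, -0.001, 0], [0, 0, 0, 0.02, 0.006, -0.001, 0], [0, 0, 0, 0.02, 0, 0, 0], [0, 0, 0, 0.02, 0, 0, 0], [0, 0, 0, 0, 0, 0, 0]]])

```text
clock: 7.55
eef_pos: [0.5172, -0.1062, 0.1947]
tcp_rot: [0.705, 0.068, 0.702, -0.071]
contact_force: [-1.1, -1.2, -1.0]
width: -0.0002
```

Run:
```python
from h import *
go(W([-.0145,-.021,.182]),tool([0,0,-1],[0,1,0]))
```

```text
tcp [ 0.5172 -0.1062  0.1947] stand [-0.0129 -0.0271  0.1947] turn(tool) [-0.3   0.3   0.22] shift after turn [ 0.0127  0.0061 -0.0016] shift before turn [ 0.0127  0.0062 -0.0017] F [-1.1 -1.2 -1. ] w -0.0002 t 7.55
```

Call:
carry_out(deltas=[[[0, 0, 0, 0.007, 0.001, -0.002, 0], [0, 0, 0, 0.007, 0.001, -0.002, 0], [0, 0, 0, 0.007, 0, -0.002, 0], [0, 0, 0, 0.007, 0, -0.003, 0], [0, 0, 0, 0.007, 0, -0.003, 0]]])

```text
clock: 7.97
eef_pos: [0.508, -0.1043, 0.1625]
tcp_rot: [0.708, 0.069, 0.699, -0.073]
contact_force: [0.7, 0.6, 2.4]
width: -0.0005
```

Run:
```python
from h import *
go(W([-.032,-.016,.138]),tool([0,0,-1],[0,1,0]))
```

```text
tcp [ 0.508  -0.1043  0.1625] stand [-0.0222 -0.0271  0.1625] turn(tool) [-0.49  0.77  0.2 ] shift after turn [ 0.0245  0.0111 -0.0098] shift before turn [ 0.0243  0.0111 -0.0102] F [0.7 0.6 2.4] w -0.0005 t 7.97
```

Call:
carry_out(deltas=[[[0, 0.4, 0, 0.006, 0.003, -0.0025, 0], [0, 0.4, 0, 0.006, 0.003, -0.0025, 0], [0, 0, 0, 0.006, 0.003, -0.0025, 0], [0, 0, 0, 0.006, 0.003, -0.0025, 0]]])

```text
clock: 8.3
eef_pos: [0.5, -0.0913, 0.1366]
tcp_rot: [0.703, 0.069, 0.704, -0.074]
contact_force: [0.8, -0.2, 0.3]
width: -0.0004
```

Run:
```python
from h import *
go(W([-.0395,-.002,.1196]),tool([0,0,-1],[0,1,0]))
```

```text
tcp [ 0.5    -0.0913  0.1366] stand [-0.0326 -0.0158  0.1366] turn(tool) [-0.57  0.01  0.38] shift after turn [ 0.017   0.0138 -0.0069] shift before turn [ 0.0169  0.0139 -0.0071] F [ 0.8 -0.2  0.3] w -0.0004 t 8.3
```

```bash
cat >> h.py <<'E'
def orange(name):
    wristcam(name);h=cv2.cvtColor(cv2.imread(f"pics/{name}.png"),cv2.COLOR_BGR2HSV);m=cv2.inRange(h,(2,150,70),(16,255,255));k,l,st,c=cv2.connectedComponentsWithStats(m)
    V=wr(name)
    for j in range(1,k):
        if st[j,4]>150: print("orange",c[j].round(),st[j])
    T0=np.array([-.0115,-.021,.1706]);d=np.array([-.371,0,-.928])
    for th in(0,.25,.5,.75,1.,1.75): print(th,proj(*V,W(T0+.098*((1-np.cos(th))*np.array([0,1,0])+np.sin(th)*d))).round())
E
python3 -c "
from h import *
orange('w4')"
```

```text
orange [286. 246.] [ 256  222   52   63 1118]
0 [247. 367.]
0.25 [257. 307.]
0.5 [276. 263.]
0.75 [303. 231.]
1.0 [335. 210.]
1.75 [454. 193.]
```

The tab image (286,246) matches a leg angle of about 0.6 rad, so it is following. I'll push on past centre.

Call:
carry_out(deltas=[[[0, 0, 0, 0.006, 0.005, -0.0025, 0], [0, 0, 0, 0.006, 0.005, -0.0025, 0], [0, 0, 0, 0.006, 0.005, -0.0025, 0], [0, 0, 0, 0.005, 0.005, -0.002, 0], [0, 0, 0, 0.005, 0.005, -0.002, 0], [0, 0, 0, 0.004, 0.005, -0.0015, 0], [0, 0, 0, 0, 0, 0, 0]]])

```text
clock: 8.93
eef_pos: [0.4893, -0.0533, 0.0976]
tcp_rot: [0.701, 0.069, 0.706, -0.072]
contact_force: [-0.4, 0.3, 0.7]
width: 0.0
```

Run:
```python
from h import *
go(W([-.045,.0165,.105]),tool([0,0,-1],[0,1,0]))
orange('w5')
i=np.clip((cv2.imread("pics/w5.png")/255.)**.6*255,0,255).astype('uint8');cv2.imwrite("pics/w5b.png",i)
```

```text
tcp [ 0.4893 -0.0533  0.0976] stand [-0.0503  0.0194  0.0976] turn(tool) [-0.43 -0.4   0.26] shift after turn [-0.0074 -0.0029  0.0053] shift before turn [-0.0074 -0.0029  0.0053] F [-0.4  0.3  0.7] w 0.0 t 8.93
orange [410. 250.] [ 394  213   34   74 1623]
0 [111. 536.]
0.25 [146. 429.]
0.5 [186. 358.]
0.75 [228. 310.]
1.0 [272. 279.]
1.75 [417. 254.]
```

View pics/w5b.png

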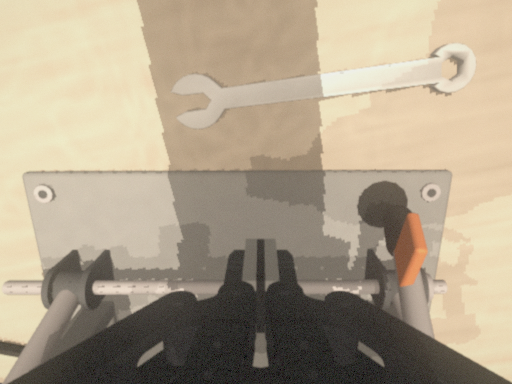

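The tab is at (410,250), which matches the model's 1.75 rad position of (417,254): the leg is snapped fully down beside its pad. Next I'll rise and turn the jaws across the bar.

Call:
carry_out(deltas=[[[0, 0, 0, -0.015, 0, -0.004, 0], [0, 0, 0, -0.02, 0, -0.004, 0], [0, 0, 0, -0.025, 0, -0.002, 0], [0, 0, 0, -0.03, 0, 0, 0], [0, 0, 0, -0.03, 0, 0, 0], [0, 0, 0, -0.03, 0, 0, 0], [0, 0, 0, -0.03, 0, 0, 0], [0, 0, 0, -0.03, 0, 0, 0], [0, 0, 0, -0.03, 0, 0, 0], [0, 0, 0, -0.03, 0, 0, 0], [0, 0, 0, 0, 0, 0, 0.6]]])

```text
clock: 9.9
eef_pos: [0.4796, -0.0511, 0.3816]
tcp_rot: [0.701, 0.069, 0.706, -0.073]
contact_force: [-1.4, 0.4, 0.0]
width: 0.0107
```

Call:
carry_out(deltas=[[[7, 0, 0, 0, 0, 0, 0.6], [7, 0, 0, 0, 0, 0, 0.6], [7, 0, 0, 0, 0, 0, 0.6], [7, 0, 0, 0, 0, 0, 0.6], [7, 0, 0, 0, 0, 0, 0.6], [7, 0, 0, 0, 0, 0, 0.6], [7, 0, 0, 0, 0, 0, 0.6], [7, 0, 0, 0, 0, 0, 0.6], [7, 0, 0, 0, 0, 0, 0.6], [7, 0, 0, 0, 0, 0, 0.6], [7, 0, 0, 0, 0, 0, 0.6], [7, 0, 0, 0, 0, 0, 0.6], [6, 0, 0, 0, 0, 0, 0.6], [0, 0, 0, 0, 0, 0, 0.6]]])

```text
clock: 11.07
eef_pos: [0.4825, -0.0536, 0.3881]
tcp_rot: [0.439, 0.558, 0.431, -0.557]
contact_force: [0.4, -0.4, 0.2]
width: 0.0516
```

Run:
```python
from h import *
print(read_state()["joint_positions"].round(2))
go(W([.098,0,.36]),tool([0,0,-1],[1,0,0]))
```

```text
[-0.11  0.09  0.24  1.72 -0.01  1.71]
tcp [ 0.4825 -0.0536  0.3881] stand [-0.057   0.0178  0.3881] turn(tool) [-3.05  0.34 -0.53] shift after turn [0.0281 0.155  0.0178] shift before turn [0.0296 0.1554 0.0094] F [ 0.4 -0.4  0.2] w 0.0516 t 11.07
```

Call:
carry_out(deltas=[[[-3, 0.3, -0.5, 0, 0, 0, 0.6], [0, 0, 0, 0.002, 0.022, 0.0025, 0.6], [0, 0, 0, 0.002, 0.022, 0.0025, 0.6], [0, 0, 0, 0.002, 0.022, 0.0025, 0.6], [0, 0, 0, 0.002, 0.022, 0.0025, 0.6], [0, 0, 0, 0.002, 0.022, 0.0025, 0.6], [0, 0, 0, 0.002, 0.022, 0.0025, 0.6], [0, 0, 0, 0.002, 0.022, 0.0025, 0.6], [0, 0, 0, 0, 0, 0, 0.6]]])

```text
clock: 11.82
eef_pos: [0.6366, -0.1011, 0.3761]
tcp_rot: [0.46, 0.54, 0.456, -0.538]
contact_force: [2.1, 0.1, -1.1]
width: 0.0511
```

Run:
```python
from h import *
print(read_state()["joint_positions"].round(2))
go(W([.098,0,.288]),tool([0,0,-1],[1,0,0]))
wristcam("w6");i=np.clip((cv2.imread("pics/w6.png")/255.)**.6*255,0,255).astype('uint8');cv2.imwrite("pics/w6b.png",i)
print([proj(*wr("w6"),W([.098,y,.292])).round() for y in(-.06,0,.06)])
```

```text
[-0.16  0.43  0.66  1.8  -0.    1.58]
tcp [ 0.6366 -0.1011  0.3761] stand [0.1034 0.0008 0.3761] turn(tool) [ 1.78  0.04 -0.37] shift after turn [ 0.0881 -0.0054  0.0008] shift before turn [ 0.088  -0.006   0.0005] F [ 2.1  0.1 -1.1] w 0.0511 t 11.82
[array([249., 281.]), array([250., 202.]), array([253., 111.])]
```

View pics/w6b.png

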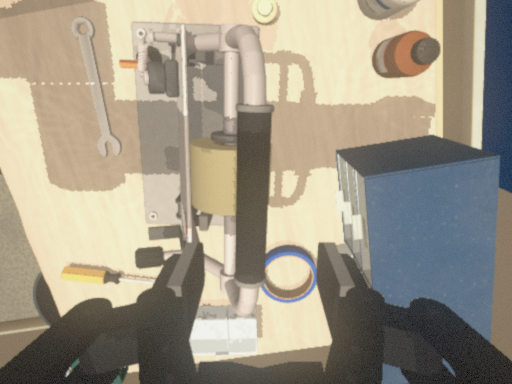

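The bar runs from (255,107) to (250,281), within about 2 mm of prediction. Descending and gripping.

Call:
carry_out(deltas=[[[1.8, 0, -0.4, 0, -0.004, 0, 0.6], [0, 0, 0, 0.02, 0, 0, 0.6], [0, 0, 0, 0.02, 0, 0, 0.6], [0, 0, 0, 0.02, 0, 0, 0.6], [0, 0, 0, 0.018, 0, 0, 0.6], [0, 0, 0, 0.008, 0, 0, 0.6], [0, 0, 0, 0, 0, 0, 0.6]]])

```text
clock: 12.45
eef_pos: [0.6269, -0.0992, 0.2917]
tcp_rot: [0.454, 0.544, 0.451, -0.542]
contact_force: [-0.5, -0.1, 0.0]
width: 0.0506
```

Run:
```python
from h import *
go(W([.098,0,.286]),tool([0,0,-1],[1,0,0]))
```

```text
tcp [ 0.6269 -0.0992  0.2917] stand [0.0935 0.0008 0.2917] turn(tool) [ 0.72  0.02 -0.29] shift after turn [0.0057 0.0045 0.0008] shift before turn [0.0057 0.0045 0.0008] F [-0.5 -0.1  0. ] w 0.0506 t 12.45
```

Call:
carry_out(deltas=[[[0, 0, 0, 0.005, 0.004, 0, 0.6], [0, 0, 0, 0, 0, 0, 0.1], [0, 0, 0, 0, 0, 0, 0.1], [0, 0, 0, 0, 0, 0, 0.1], [0, 0, 0, 0, 0, 0, 0.1], [0, 0, 0, 0, 0, 0, 0.1], [0, 0, 0, 0, 0, 0, 0.1]]], force=40)

```text
clock: 13.03
eef_pos: [0.63, -0.0996, 0.2898]
tcp_rot: [0.456, 0.544, 0.451, -0.541]
contact_force: [0.2, 0.7, -2.9]
width: 0.0205
```

Run:
```python
from h import *
go(W([.098,0,.286]),tool([0,0,-1],[1,0,0]))
# arc plan: tool rigid with frame, rotating about hinge (0,.,.035) by 0.28 about -y
s=read_state();p=Sd(s["eef_pos"]);M=rot(s["tcp_rot"])
g=p+[0,0,.008]   # grasp pt
print("grasp rel hinge",(g-[0,0,.035]).round(4), "lean of bar dir", np.arctan2(g[0],g[2]-.035), "model parked",.28+np.arctan2(.025,.272))
Q=R.from_euler('y',-.28)
f=Q.apply(p-[0,0,.035])+[0,0,.035];print("final tcp stand",f.round(4),"move",(f-p).round(4))
```

```text
tcp [ 0.63   -0.0996  0.2898] stand [0.0966 0.001  0.2898] turn(tool) [ 0.87  0.01 -0.45] shift after turn [0.0038 0.0014 0.001 ] shift before turn [0.0038 0.0014 0.001 ] F [ 0.2  0.7 -2.9] w 0.0205 t 13.03
grasp rel hinge [0.0966 0.001  0.2628] lean of bar dir 0.3521186806167623 model parked 0.3716542521365218
final tcp stand [0.0224 0.001  0.3066] move [-0.0742 -0.      0.0168]
```

Held (width 20.5 mm). I'll raise it on the hinge arc.

Call:
carry_out(deltas=[[[0, 0, 1, -0.0017, -0.0045, 0, 0.1], [0, 0, 1, -0.0017, -0.0045, 0, 0.1], [0, 0, 1, -0.0017, -0.0045, 0, 0.1], [0, 0, 1, -0.0017, -0.0045, 0, 0.1], [0, 0, 1, -0.0017, -0.0045, 0, 0.1], [0, 0, 1, -0.0017, -0.0045, 0, 0.1], [0, 0, 1, -0.0017, -0.0045, 0, 0.1], [0, 0, 1, -0.0017, -0.0045, 0, 0.1]]])

```text
clock: 13.7
eef_pos: [0.5945, -0.0926, 0.3008]
tcp_rot: [0.493, 0.576, 0.411, -0.506]
contact_force: [-0.4, 0.1, -1.9]
width: 0.0207
```

```bash
cat >> h.py <<'E'
P0=np.array([.0966,.001,.2898])
def lean():
    s=read_state();p=Sd(s["eef_pos"]);a=lambda q:np.arctan2(q[0],q[2]-.035)
    # use grasp point (8 mm behind TCP) angle about the hinge
    g=p-.008*(Rs.T@rot(s["tcp_rot"])[:,0]);r=np.hypot(g[0],g[2]-.035)
    th=a(P0+[0,0,.008])-a(g);tx=Rs.T@rot(s["tcp_rot"])[:,0];print("joint est",round(th,4),"r",round(r,4),"g",g.round(4),"tool pitch",round(np.arctan2(tx[0],-tx[2]),4))
    F=.28-0;Q=R.from_euler('y',-F);f=Q.apply(P0-[0,0,.035])+[0,0,.035]
    go(W(f),tool([np.sin(F),0,-np.cos(F)],[1,0,0]))
E
python3 -c "
from h import *
lean()"
```

```text
joint est 0.1392 r 0.2801 g [0.0592 0.001  0.3087] tool pitch 0.1528
tcp [ 0.5945 -0.0926  0.3008] stand [0.0604 0.0011 0.3008] turn(tool) [ 0.83 -0.27  7.28] shift after turn [-0.016  -0.0349  0.0001] shift before turn [-0.0115 -0.0367 -0.0005] F [-0.4  0.1 -1.9] w 0.0207 t 13.7
```

Call:
carry_out(deltas=[[[0, 0, 0.9, -0.0016, -0.0045, 0, 0.1], [0, 0, 0.9, -0.0016, -0.0045, 0, 0.1], [0, 0, 0.9, -0.0016, -0.0045, 0, 0.1], [0, 0, 0.9, -0.0016, -0.0045, 0, 0.1], [0, 0, 0.9, -0.0016, -0.0045, 0, 0.1], [0, 0, 0.9, -0.0016, -0.0045, 0, 0.1], [0, 0, 0.9, -0.0016, -0.0045, 0, 0.1], [0, 0, 0.9, -0.0016, -0.0045, 0, 0.1], [0, 0, 0, 0, 0, 0, 0.1], [0, 0, 0, 0, 0, 0, 0.1]]])

```text
clock: 14.53
eef_pos: [0.5533, -0.0844, 0.3071]
tcp_rot: [0.525, 0.602, 0.373, -0.472]
contact_force: [1.6, -0.2, -4.3]
width: 0.0203
```

Run:
```python
from h import *
lean()
ims=[]
for n in("scene","top"):
    d=get_image(n);cv2.imwrite(f"pics/{n}1.png",d["img"]);ims.append(d["img"])
a=ims[0][110:335,200:370];b=ims[1][120:250,220:390]
b=cv2.resize(b,None,fx=2.3,fy=2.3,interpolation=2)
a=cv2.resize(a,None,fx=2.4,fy=2.4,interpolation=2)
H=max(len(a),len(b));pad=lambda x:cv2.copyMakeBorder(x,0,H-len(x),0,0,0)
o=np.hstack([pad(a),pad(b)]);print(a.shape,b.shape);cv2.imwrite("pics/c3.png",np.clip((o/255.)**.7*255,0,255).astype('uint8'))
```

```text
joint est 0.2947 r 0.2803 g [0.0161 0.0011 0.3148] tool pitch 0.2851
tcp [ 0.5533 -0.0844  0.3071] stand [0.0184 0.0011 0.3071] turn(tool) [ 0.82 -0.42 -0.3 ] shift after turn [0.0017 0.0037 0.0001] shift before turn [0.0017 0.0037 0.0002] F [ 1.6 -0.2 -4.3] w 0.0203 t 14.53
(540, 408, 3) (299, 391, 3)
```

View pics/c3.png

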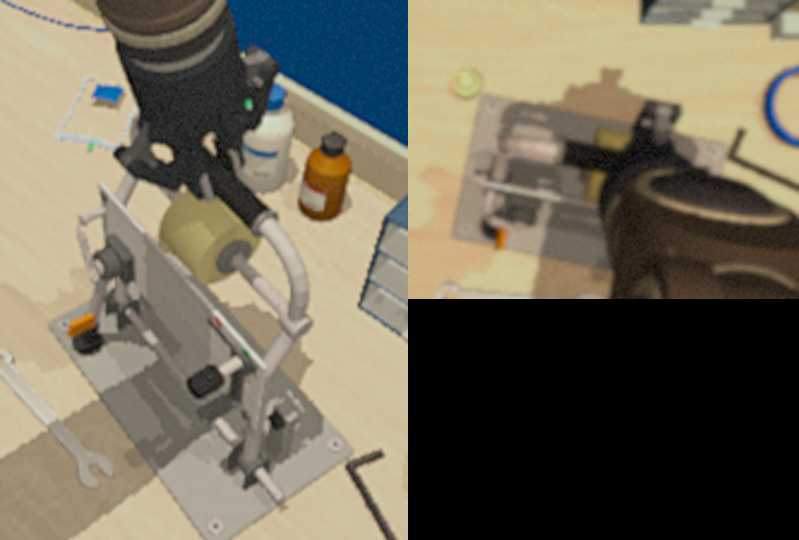

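The leg is down with its foot over the pad (crop 85,335), the frame is near upright and the gripper is on the bar. Arc estimate is 0.295 rad, so I'll cross-check it by casting scene rays onto the planes of constant stand y.

Run:
```python
from h import *
S=fixed("scene")
def ony(uv,y):
    o,d=ray(*S,uv);o=Sd(o);d=Rs.T@d;return o+d*(y-o[1])/d[1]
h=np.array([0,0,.035]);ang=lambda p:np.arctan2(p[0],p[2]-.035)
def red(n):
    i=cv2.imread(n);return cv2.cvtColor(i,cv2.COLOR_BGR2HSV)
old=lambda x,y:(215+x/3,135+y/3);new=lambda x,y:(200+x/2.4,110+y/2.4)
for n,y,a,b in(("red",-.0583,(293,291),(217,322)),("green",-.0935,(330,328),(247,357)),("barR",-.06,(382,167),(268,215)),("topright joint",-.108,(398,298),(298,322))):
    p=ony(old(*a),y);q=ony(new(*b),y);print(n,p.round(3),q.round(3),"turn",round(ang(p)-ang(q),3),"r",np.hypot(p[0],p[2]-.035).round(3),np.hypot(q[0],q[2]-.035).round(3))
```

```text
red [ 0.034 -0.058  0.211] [-0.02  -0.058  0.215] turn 0.303 r 0.18 0.181
green [ 0.035 -0.093  0.212] [-0.018 -0.093  0.208] turn 0.297 r 0.18 0.174
barR [ 0.091 -0.06   0.297] [ 0.016 -0.06   0.321] turn 0.279 r 0.277 0.286
topright joint [ 0.075 -0.108  0.229] [ 0.015 -0.108  0.246] turn 0.299 r 0.208 0.212
```

Image turns average 0.295 rad, agreeing with the arc estimate. I'll ease back about 4 mm and let it settle.

Call:
carry_out(deltas=[[[0, 0, -0.2, 0.0002, 0.002, 0, 0.1], [0, 0, -0.1, 0.0001, 0.002, 0, 0.1], [0, 0, 0, 0, 0, 0, 0.1], [0, 0, 0, 0, 0, 0, 0.1]]])

```text
clock: 14.97
eef_pos: [0.5587, -0.0855, 0.3067]
tcp_rot: [0.523, 0.6, 0.376, -0.474]
contact_force: [0.0, 0.3, -3.2]
width: 0.0205
```

Run:
```python
from h import *
lean()
```

```text
joint est 0.2746 r 0.2802 g [0.0217 0.0011 0.3144] tool pitch 0.2754
tcp [ 0.5587 -0.0855  0.3067] stand [0.0239 0.0011 0.3067] turn(tool) [ 0.82 -0.4   0.26] shift after turn [-0.0003 -0.0015  0.0001] shift before turn [-0.0003 -0.0015  0.0001] F [ 0.   0.3 -3.2] w 0.0205 t 14.97
```

Call:
carry_out(deltas=[[[0, 0, 0.2, -0.0002, -0.001, 0, 0.1], [0, 0, 0, 0, 0, 0, 0.1], [0, 0, 0, 0, 0, 0, 0.1], [0, 0, 0, 0, 0, 0, 0.1], [0, 0, 0, 0, 0, 0, 0.1], [0, 0, 0, 0, 0, 0, 0.1]]])

```text
clock: 15.47
eef_pos: [0.5581, -0.0853, 0.3067]
tcp_rot: [0.524, 0.601, 0.374, -0.473]
contact_force: [1.4, 0.5, -3.8]
width: 0.0203
```

Run:
```python
from h import *
lean();print(np.abs(read_state()["qd"]).max())
d=get_image("scene");a=d["img"][110:335,200:370];cv2.imwrite("pics/c4.png",np.clip((cv2.resize(a,None,fx=2.6,fy=2.6,interpolation=2)/255.)**.7*255,0,255).astype('uint8'))
lean()
```

```text
joint est 0.277 r 0.2802 g [0.0211 0.0011 0.3144] tool pitch 0.2791
tcp [ 0.5581 -0.0853  0.3067] stand [0.0233 0.0011 0.3067] turn(tool) [ 0.82 -0.41  0.05] shift after turn [-0.0001 -0.0009  0.0001] shift before turn [-0.0001 -0.0009  0.0001] F [ 1.4  0.5 -3.8] w 0.0203 t 15.47
0.0017918359020560122
joint est 0.277 r 0.2803 g [0.0211 0.0011 0.3145] tool pitch 0.2792
tcp [ 0.5581 -0.0853  0.3068] stand [0.0233 0.0012 0.3068] turn(tool) [ 0.82 -0.41  0.04] shift after turn [-0.     -0.0009  0.0002] shift before turn [-0.     -0.0009  0.0001] F [-0.   0.3 -3.6] w 0.0204 t 15.52
```

View pics/c4.png

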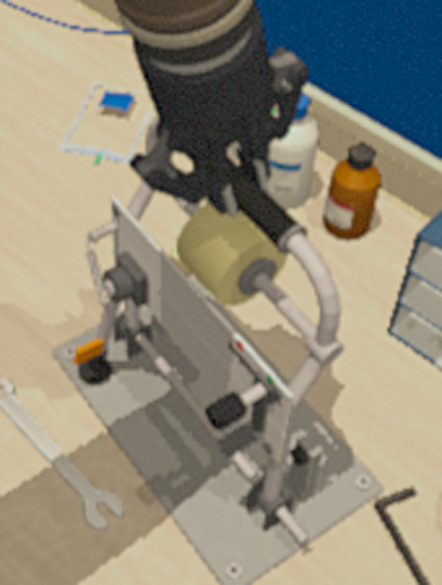

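The frame is upright and still at about 0.277 rad. The leg is down (tab at crop 90,350), the knob is at the green mark, and the gripper holds the bar. Handing in.

```bash
python3 -c "
from plant import *
print(hand_in())"
```

```text
the job is handed in; nothing more can be done
None
```

I unlocked the leg, flipped it down and raised the frame, in that order. I handed in at 15.5 s with the gripper still holding the bar; the hand-in gives no verdict.

- **Lock:** the knob slid 28 mm and stopped firmly at 28 N. It sits at the green mark.
- **Leg:** I pushed the toe tab past centre and it snapped down. The tab's position in the image matched the fully-down angle of 1.75 rad.
- **Frame:** it is held at about 0.277 rad against 0.28 for upright. That is clear of both the rear rests (0) and the point where the leg's foot meets its pad (about 0.36). The grip width is 20.4 mm, the contact force about 4 N, and the joints were still.

**Checks that were off:**
- The frame first overshot to about 0.295 rad. Four points in the scene image gave 0.28 to 0.30, so I eased it back.
- After easing it back, I confirmed the angle only from the arm's pose and one last look, not by measuring the image again.
- My estimate of where the hinge lies could be about 5 mm off, which hardly affects the angle.

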